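# Clear the potting mat and tip the dibber out of its tube

### The job

Clear every chunk of bark off the rubber potting mat into the blue bin. When the mat is clear, tip the tall green tube over by its handle so that the dibber hidden deep inside slides out onto the mat, stand the tube upright again, and lay the dibber lengthwise in the middle of the low bamboo step. Leave the cloche, watering can, collar and bottle where they are.

Things in the scene. Friction and masses are not known exactly. Their poses are not given: they have to be found in the camera images.
- tube (a joint): tilt of the tall green tube about its pivot, rad: 0 = upright, mouth up (the start); 1.57 = level; end stop at 2.5 (mouth steeply down). It grows as the tube's top swings towards the stand's +y side, over the mat. Pivot friction 0.15 N m: the tube stays where it is left.
- pivot (a point): point on the pivot axis at the tube's centre line, 190 mm above the table, with the stand's axes: the pivot axis is x, the tube tips towards +y, z up. The square tube is 54 mm wide (46 inside), 220 mm long; upright it reaches from 70 mm below to 150 mm above the pivot. Its post stands 45 to 65 mm off on the +x side, 35 mm wide, 208 mm high.
- handle (a point): grip point on the centre line of the round steel handle bar (16 mm diameter, 85 mm long) that sticks out of the tube's -x face, parallel to the pivot axis; 58 mm from that face, with 27 mm more bar beyond, ending in a 26 mm cap. At tilt a it lies, from the pivot point in stand axes, at (-0.085, 0.085 sin a, 0.085 cos a). The bar may turn within the fingers.
- mouth (a point): centre of the tube's open end, 150 mm from the pivot; z axis points out of the tube along its length. While the tube is tipped the dibber may come to rest point on the mat with its tail still in the mouth; it then drops free onto the mat as the tube is turned back up.
- dibber_c (a point): middle of the wooden dibber: a 28 x 28 mm square shaft 100 mm long with a red band, then a 30 mm tapered steel point, 130 mm in all, about 90 g. Its z axis runs lengthwise to the point; x and y are square to the flats. It starts at the bottom of the tube, point up, 84 mm below the rim, and slides out only at a steep tilt (about 2.1 to 2.4 rad).
- mat: black rubber potting mat fixed on the table, 280 (its x) x 270 (its y) x 4 mm; origin at the centre of its underside. It lies on the +y side of the stand, under the place where the tube's mouth comes down.
- bin: blue open waste bin fixed on the table, 160 x 160 mm, 100 mm high, walls 5 mm; origin at the centre of its underside
- step_top (a point): centre of the top face of the low bamboo step (fixed; 130 mm in x, 200 mm in y = its length, 50 mm high)
- cloche: glass cloche, 110 mm wide, 163 mm high, origin at the centre of its underside; a bystander
- can: aluminium watering can, body 110 mm wide, 145 mm high with handle, spout towards its +x reaching 135 mm from its axis, handle 91 mm to -x; origin under the body; a bystander
- collar: grey silicone plant collar lying flat, 90 mm across, 20 mm high; origin at the centre of its underside; a bystander
- feed: amber plant-feed bottle, 60 mm wide, 150 mm high; origin at the centre of its underside; a bystander
- bark1_c (a point): centre of a chunk of brown bark, 62 (its x) x 36 (y) x 26 mm (z), 40 g, starting flat somewhere on the mat; two to four chunks are present, absent ones give None
- bark2_c (a point): centre of a chunk of brown bark, 62 (its x) x 36 (y) x 26 mm (z), 40 g, starting flat somewhere on the mat; two to four chunks are present, absent ones give None
- bark3_c (a point): centre of a chunk of brown bark, 62 (its x) x 36 (y) x 26 mm (z), 40 g, starting flat somewhere on the mat; two to four chunks are present, absent ones give None
- bark4_c (a point): centre of a chunk of brown bark, 62 (its x) x 36 (y) x 26 mm (z), 40 g, starting flat somewhere on the mat; two to four chunks are present, absent ones give None
Not all that is in view belongs to the job. Leave any purple look-alike of the part that bears bark2_c alone.

How it is judged:
By the outcome, as a careful person would: the job done as asked, in the order asked, and still so for the second after the job is handed in, with the robot touching nothing.
Of bark1, bark2, bark3, bark4 only 2 to 4 are there at a start; the rules pass over those that are not, and their reading is None.
At some moment in a run one of bark1, bark2, bark3, bark4 may be knocked a few centimetres aside while the robot is not near it.
Once in a run the grip may slacken for a moment while it holds something.
It also fails if it takes over 210 s, if anything falls off the work surface, if the arm or the gripper's body presses on something with over 40 N, if the wrist force passes 120 N, or if a joint passes its speed limit or range.

### The arm

A 6-joint arm with a two-finger parallel gripper is mounted at the origin on the work surface. World frame = base frame: x ahead of the robot, y to its left, z up, the work surface at z = 0. Lengths are in m, angles in rad, forces in N, time in s.
With the tool pointing down it reaches from about 0.35 to 0.975 m from the base axis. Payload 4.9 kg.
Tool frame: the origin (TCP) lies midway between the tips of the shut fingers; the grasp point (between the pads) lies 19 mm behind it; z points along the fingers, y is the line along which they close (so a half turn about z gives the same grasp; the last joint's range is limited). The gripper opens to 85 mm and grips with 20 to 120 N. Pads are 22 mm wide; open, the fingers measure 114 mm over their backs; the gripper's body (76 mm by 85 mm) begins 54 mm behind the grasp point. The pads swing forward as they close: fully open they stand 13 mm farther back than shut.
Start: joints at [-1.269, 0.053, 1.613, -0, 1.476, -0.119], TCP at [0.255, -0.57, 0.231] pointing down, gripper open.
Joint ranges: [-3.01, 3.01], [-1.01, 2.22], [0.06, 2.58], [-1.02, 4.17], [0.09, 2.62], [-3.14, 3.14]. Speed limits (rad/s): [2.57, 2.57, 3.14, 3.14, 3.14, 3.14].

### API

Orientations are given as a rotation vector (axis times angle).
In Python, from station import telemetry, optics, ctrl gives the robot as it stands.
- The arm moves only by the shell command python3 -m pendant 'ROWS' [FORCE]. ROWS is JSON, one flat list of numbers, 7 for each row, row after row: the turn, a rotation vector about the tool's x, y, z as a fraction of full scale, then the shift along the tool's x, y, z as a fraction of full scale, then the opening, from 0 (shut) to 1 (fully open). In form: [ax, ay, az, tx, ty, tz, fingers, ax, ay, az, tx, ty, tz, fingers, ...]. A call has 1 to 12 rows; each row is the pose to reach, as a shift and turn from the pose commanded when the call began, along the tool's axes at that moment; what a row does not reach only later rows make up. Full scale, the value 1, is 300 mm for a shift and 30 degrees for a turn. A row lasts 1/8 s, in which the tool goes at most 62.5 mm and 10.7 degrees, less where a joint would pass 70% of its speed; a pose out of reach is approached as far as the arm can. A call with a number of a shift or a turn outside -1 to 1 is refused whole. A call with a gripper value outside its range is refused whole. The fingers move at their own pace and stop on an object; FORCE is the grip in N (left out, the last holds). Time passes only in rows, so rows that repeat a pose let the fingers close. It gives the time, the measured TCP pose, the force, the opening and the grip force at its end, in the units of the state.
- telemetry.get_obs(): the state, without advancing time (a new reading comes with each control period).
- optics.get_image(name): name is "side" or "top"; returns a dict with "image" (480x640x3 uint8, red, green, blue), "depth" (480x640 float32, m along the optical axis (not along the pixel's ray), 0 where there is no reading), "fx", "fy", "cx", "cy" (pixels), "dist_coeffs" ([k1, k2, p1, p2, k3] as OpenCV has them; the pictures are not rectified), "rvec" (rotation vector, rad) and "tvec" (3), from world to camera coordinates, as OpenCV has them. Camera axes: x right, y down, z forward; pixel columns grow to the right and rows downward; lengths in m; the calibration is good to about 2 mm. A picture is of the moment at which its call begins.
- ctrl.finish_job(): hands the job in; it is judged then, once.
The state is a dict: "t": time; "q": joint angles; "dq": joint speeds; "effort": joint torques, N m; "tool_pos": TCP position; "tool_rot": TCP orientation; "contact_force": force on the tool from outside, world axes, zero at the start; "wrist_torque": the same for the moment, N m; "opening": finger opening in m; "grip_force": force on a finger pad.
Only numpy, scipy, OpenCV 4.12 (cv2) and the standard library are available. Lean on these libraries where they do the work, as an engineer would, in place of code of your own. Each camera call takes 0.05 s, during which the arm holds its last target. There are 200 camera calls.

## Working session

There is one attempt and no reset: what is moved stays moved. The work goes in short steps, Python scripts to look and compute and a shell command to move; the robot and the scene stay as the last step left them, time stands still between calls to the robot, and variables do not carry over. Pictures are saved under pics/ and viewed, at most 14 in all, crops included, and the job is handed in when it is done.

```bash
ls; mkdir -p pics; cat > h.py <<'E'
import numpy as np, cv2
from station import telemetry, optics, ctrl
from scipy.spatial.transform import Rotation as R
def snap(n,save=None):
    d=optics.get_image(n)
    if save: cv2.imwrite('pics/'+save,d['image'][:,:,::-1])
    return d
def cam(d):
    K=np.array([[d['fx'],0,d['cx']],[0,d['fy'],d['cy']],[0,0,1]]);return K,np.array(d['dist_coeffs'],float),cv2.Rodrigues(np.array(d['rvec'],float))[0],np.array(d['tvec'],float)
def ray(d,uv,z):
    "pixels -> world points on plane z"
    K,D,Rm,t=cam(d);uv=np.atleast_2d(np.array(uv,float))
    n=cv2.undistortPoints(uv[:,None],K,D)[:,0];r=np.c_[n,np.ones(len(n))]@Rm;c=-Rm.T@t
    return c+r*((z-c[2])/r[:,2])[:,None]
def dep(d,uv):
    "pixels -> world points by depth"
    K,D,Rm,t=cam(d);uv=np.atleast_2d(np.array(uv,int))
    n=cv2.undistortPoints(uv[:,None].astype(float),K,D)[:,0];z=d['depth'][uv[:,1],uv[:,0]]
    return (np.c_[n,np.ones(len(n))]*z[:,None]-t)@Rm
def proj(d,p):
    K,D,Rm,t=cam(d);return cv2.projectPoints(np.atleast_2d(np.array(p,float)),Rm,t,K,D)[0][:,0]
E
python3 - <<'E'
from h import *
for n in('top','side'):
    d=snap(n,n+'0.png');K,D,Rm,t=cam(d);print(n,-Rm.T@t,Rm[2])
print(telemetry.get_obs())
E
```

```text
pics
top [ 0.37169701 -0.02002168  1.52017307] [ 0.12858773  0.00965057 -0.99165118]
side [ 0.20747408 -0.87694132  1.03725957] [ 0.24396047  0.71185195 -0.65859706]
{'t': 0.1, 'q': array([-1.26898081e+00,  5.33108148e-02,  1.61414935e+00, -2.85824152e-05,
        1.47602809e+00, -1.18996911e-01]), 'dq': array([-0.00129192, -0.0024267 , -0.00334514, -0.00140869,  0.00224908,
       -0.00036976]), 'effort': array([-5.57323056e-04, -3.94901383e+01, -3.71362889e+01, -1.62232254e-04,
        3.92391987e-03,  1.41615632e-05]), 'tool_pos': array([ 0.25513828, -0.56992838,  0.23017798]), 'tool_rot': array([-3.07046404e+00, -6.55754640e-01,  3.16115831e-04]), 'contact_force': array([ 0.55110059, -0.19486969, -0.42141724]), 'wrist_torque': array([0.0136274 , 0.01989341, 0.02740007]), 'grip_force': 0.0, 'opening': 0.08545159043619376}
```

View pics/top0.png

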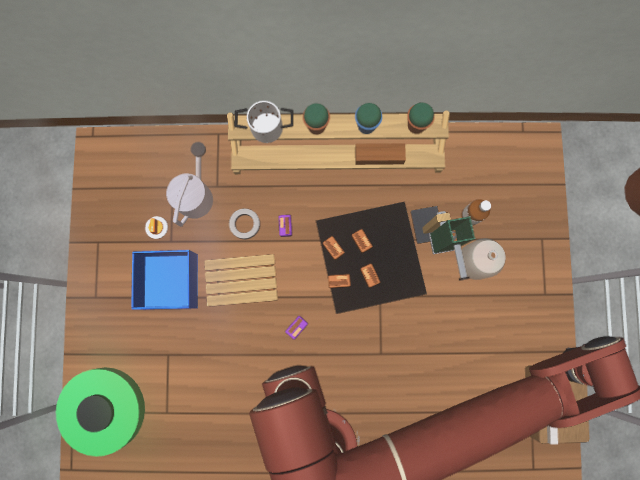

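View pics/side0.png

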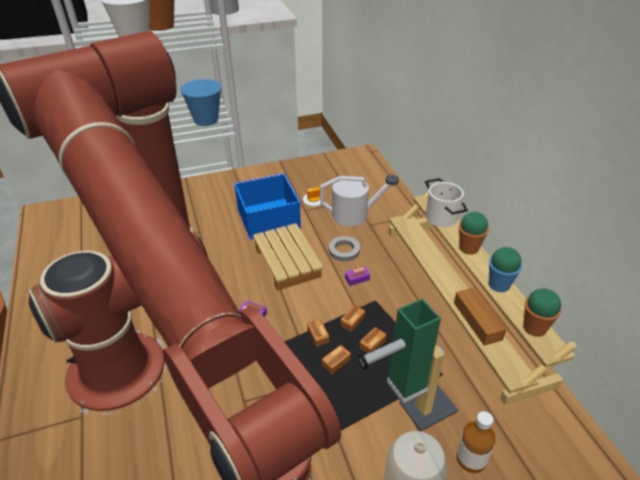

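Top view: mat (370,258) with four brown chunks at (333,247), (362,240), (339,281) and (370,275). The purple look-alikes are off the mat at (285,225) and (297,327), so I leave them alone. The bin is at (165,280), the step at (240,280), and the tube at (455,235) with its handle at (462,262).

```bash
cat >> h.py <<'E'
def rects(d,mask,z,amin=60,amax=1e9):
    out=[];cs,_=cv2.findContours(mask.astype(np.uint8),cv2.RETR_EXTERNAL,cv2.CHAIN_APPROX_NONE)
    for c in cs:
        if amin<cv2.contourArea(c)<amax:
            p=ray(d,c[:,0],z)[:,:2].astype(np.float32);(cx,cy),(w,h),a=cv2.minAreaRect(p*1000)
            if w<h:w,h,a=h,w,a+90
            out.append((c[:,0].mean(0).round(),round(cx),round(cy),round(w),round(h),round((a+90)%180-90)))
    return out
def bark(d):
    hsv=cv2.cvtColor(d['image'],cv2.COLOR_RGB2HSV);m=cv2.inRange(hsv,(4,110,90),(18,255,255))
    p=np.zeros_like(m);q=proj(d,MAT).astype(np.int32);cv2.fillPoly(p,[cv2.convexHull(q)],255)
    return rects(d,cv2.morphologyEx(m&p,cv2.MORPH_CLOSE,np.ones((3,3))),.03)
MAT=[]
E
python3 - <<'E'
from h import *
d=snap('top');hsv=cv2.cvtColor(d['image'],cv2.COLOR_RGB2HSV)
bl=cv2.inRange(hsv,(0,0,0),(179,255,50));bl[:200]=0;bl[320:]=0;bl[:,:310]=0;bl[:,430:]=0
bl=cv2.morphologyEx(bl,cv2.MORPH_CLOSE,np.ones((15,15)))
print('mat',rects(d,bl,.004,3000))
b=cv2.inRange(hsv,(100,150,40),(125,255,255));b[:240]=0;b[320:]=0;b[:,210:]=0
print('bin',rects(d,b,.1,2000))
import h
c,=[cv2.boxPoints(((r[1],r[2]),(r[3],r[4]),r[5]))/1000 for r in rects(d,bl,.004,3000)]
h.MAT=[(x,y,.004) for x,y in c];print(h.MAT)
for r in bark(d):print('bark',r)
print('step',dep(d,[(208,260),(272,257),(277,298),(209,304),(240,265)]).round(3), ray(d,[(205,261),(274,255),(277,300),(208,306)],.05).round(3))
# tube by depth
ys,xs=np.mgrid[200:290,400:510];P=dep(d,np.c_[xs.ravel(),ys.ravel()])
ok=(P[:,2]>.3)&(P[:,2]<.37);print('rim',cv2.minAreaRect((P[ok,:2]*1000).astype(np.float32)),ok.sum())
for lo,hi in((.19,.225),(.255,.295)):
    ok=(P[:,2]>lo)&(P[:,2]<hi);print(lo,ok.sum());
    cs=cv2.minAreaRect((P[ok,:2]*1000).astype(np.float32));print(cs,np.c_[xs.ravel(),ys.ravel()][ok].mean(0))
E
```

```text
mat [(array([382., 255.]), 540, -179, 262, 218, 9)]
bin [(array([160., 279.]), 469, 431, 159, 157, 1)]
[(np.float32(0.39356148), np.float32(-0.09183488), 0.004), (np.float32(0.42766416), np.float32(-0.30715093), 0.004), (np.float32(0.6864385), np.float32(-0.26616514), 0.004), (np.float32(0.6523358), np.float32(-0.05084906), 0.004)]
bark (array([370., 275.]), 481, -150, 61, 37, 25)
bark (array([362., 240.]), 582, -128, 62, 37, 30)
step [[ 0.526  0.311  0.046]
 [ 0.533  0.128  0.051]
 [ 0.419  0.118 -0.   ]
 [ 0.401  0.304  0.056]
 [ 0.511  0.219  0.048]] [[0.523 0.319 0.05 ]
 [0.539 0.122 0.05 ]
 [0.412 0.113 0.05 ]
 [0.396 0.308 0.05 ]]
rim ((561.3275756835938, -334.4158935546875), (54.640960693359375, 55.47113037109375), 9.215346336364746) 393
0.19 295
((582.7470703125, -329.64508056640625), (98.44725799560547, 53.81908416748047), 10.359977722167969) [443.63728814 227.14576271]
0.255 485
((518.499755859375, -340.38720703125), (138.4141845703125, 53.89977264404297), 9.310047149658203) [457.23298969 248.80412371]
```

```bash
python3 - <<'E'
from h import *
d=snap('top');a=cv2.resize(d['image'][195:325,290:520],None,fx=3.4,fy=3.4,interpolation=cv2.INTER_CUBIC);cv2.imwrite('pics/c1.png',a[:,:,::-1])
E
```

```text
(no output)
```

View pics/c1.png

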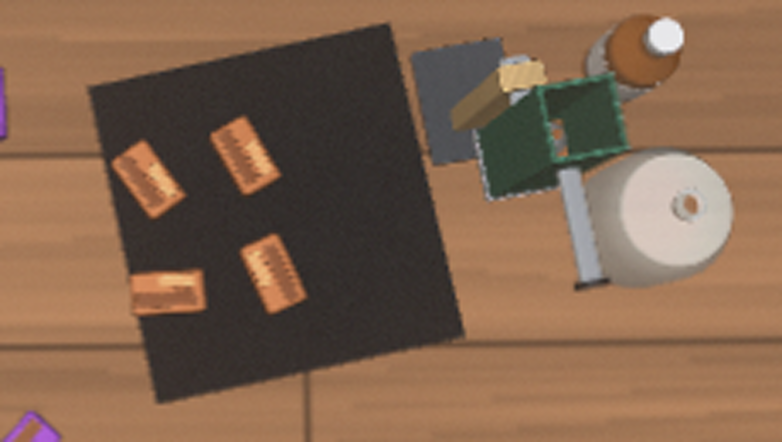

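Confirmed: the four brown chunks are on the mat, two near its left edge. The handle bar runs from (455,245) to (463,279), and the cloche is close on its right. Next I fix the mat corners and write a planner that prints row numbers.

```bash
cat >> h.py <<'E'
def plan(*wp):
    "waypoints (x,y,z[m],yaw deg of tool y (mod 180) or None) -> row fractions, tool down"
    o=telemetry.get_obs();R0=R.from_rotvec(o['tool_rot']);M=R0.as_matrix();y0=np.degrees(np.arctan2(M[1,1],M[0,1]))
    print('now',o['tool_pos'].round(4),'yaw',y0.round(1),'tilt',np.degrees(np.arccos(-M[2,2])).round(2),'q6',o['q'][5].round(2))
    ps=o['tool_pos']
    for x,y,z,a in wp:
        s=M.T@(np.array([x,y,z])-o['tool_pos'])/.3;dy=0 if a is None else (a-y0+90)%180-90
        T=R.from_euler('z',dy,degrees=True)*R.from_matrix(np.array([[M[1,1],M[0,1],0],[-M[0,1],M[1,1],0],[0,0,-1.]])) 
        w=np.degrees((R0.inv()*T).as_rotvec())/30
        d=np.linalg.norm(np.array([x,y,z])-ps);ps=np.array([x,y,z])
        print('row',w.round(3),s.round(3),'rows>=',max(d/.0625,0).__round__(1),'turn',round(dy))
E
sed -i 's/^MAT=.*//' h.py
python3 - <<'E'
from h import *
d=snap('top');c=ray(d,[(315.9,220.3),(404,202.4),(426.8,294.4),(336.5,313.5)],.004);print(c.round(3),c.mean(0))
open('h.py','a').write('\nMAT=np.array(%s)\n'%c.round(4).tolist())
import h;h.MAT=c+ (c-c.mean(0))*.2
for r in bark(d):print(r)
e=snap('side')
# handle: tip from side & top pixels
for n,p in(('top',[(455,245),(463,279)]),):print(n,ray(d,p,.275).round(3))
piv=np.array([.561,-.334,.19]);ux=np.array([np.cos(.161),np.sin(.161),0])
H=[piv-ux*k+[0,0,.085] for k in(.027,.085,.112)];print(H,proj(d,H).round(),proj(e,H).round())
plan((.469,.431,.13,None),(.481,-.15,.12,-65))
E
```

```text
[[ 0.646  0.003  0.004]
 [ 0.698 -0.258  0.004]
 [ 0.425 -0.317  0.004]
 [ 0.373 -0.054  0.004]] [ 0.53546239 -0.1565654   0.004     ]
(array([371., 257.]), 534, -154, 331, 319, 12)
top [[ 0.534 -0.336  0.275]
 [ 0.452 -0.352  0.275]]
[array([ 0.53434918, -0.33832824,  0.275     ]), array([ 0.47709926, -0.34762596,  0.275     ]), array([ 0.45044844, -0.3519542 ,  0.275     ])] [[456. 245.]
 [461. 268.]
 [463. 279.]] [[401. 343.]
 [374. 355.]
 [360. 361.]]
now [ 0.2552 -0.5703  0.2309] yaw -65.9 tilt 0.04 q6 -0.12Traceback (most recent call last):
  File "<stdin>", line 11, in <module>
  File "h.py", line 42, in plan
    T=R.from_euler('z',dy,degrees=True)*R.from_matrix(np.array([[M[1,1],M[0,1],0],[-M[0,1],M[1,1],0],[0,0,-1.]]))
                                        ~~~~~~~~~~~~~^^^^^^^^^^^^^^^^^^^^^^^^^^^^^^^^^^^^^^^^^^^^^^^^^^^^^^^^^^^^
  File "scipy/spatial/transform/_rotation.pyx", line 1143, in scipy.spatial.transform._rotation.Rotation.from_matrix
ValueError: Non-positive determinant (left-handed or null coordinate frame) in rotation matrix 0: [[-0.91275301  0.40851125  0.        ]
 [-0.40851125 -0.91275301  0.        ]
 [ 0.          0.         -1.        ]].
```

```bash
python3 - <<'E'
s=open('h.py').read()
s=s.replace("[[M[1,1],M[0,1],0],[-M[0,1],M[1,1],0],[0,0,-1.]]","[[-M[1,1],M[0,1],0],[M[0,1],M[1,1],0],[0,0,-1.]]")
a=s.index('def bark');b=s.index('def plan')
s=s[:a]+'''def bark(d,lo=.017,pad=.25):
    "chunks standing over the mat, by depth height"
    ys,xs=np.mgrid[:480,:640];P=dep(d,np.c_[xs.ravel(),ys.ravel()])[:,2].reshape(480,640);P=cv2.medianBlur(P.astype(np.float32),3)
    hsv=cv2.cvtColor(d['image'],cv2.COLOR_RGB2HSV);m=cv2.inRange(hsv,(4,90,110),(20,255,255))
    m[(P<lo)|(P>.06)]=0;p=np.zeros_like(m);c=MAT.mean(0);cv2.fillPoly(p,[cv2.convexHull(proj(d,c+(MAT-c)*(1+pad)).astype(np.int32))],255)
    return rects(d,cv2.morphologyEx(m&p,cv2.MORPH_CLOSE,np.ones((3,3))),.03)
'''+s[b:]
open('h.py','w').write(s)
E
python3 - <<'E'
from h import *
d=snap('top')
for r in bark(d):print(r)
for q in [(333,247),(370,275),(300,260),(390,325)]:print(cv2.cvtColor(d['image'],cv2.COLOR_RGB2HSV)[q[1],q[0]],dep(d,[q]).round(3))
plan((.3,-.4,.2,-65),(.481,-.15,.12,-65),(.481,-.15,.008,-65))
E
```

```text
(array([338., 281.]), 466, -60, 61, 35, -87)
(array([370., 275.]), 481, -150, 61, 35, 24)
(array([333., 247.]), 562, -46, 61, 35, 36)
(array([361., 240.]), 581, -128, 61, 35, 30)
[ 11 145 186] [[ 0.563 -0.046  0.026]]
[ 11 149 180] [[ 0.481 -0.15   0.036]]
[ 13 121 173] [[ 0.529  0.051 -0.002]]
[ 13 120 155] [[ 0.339 -0.208  0.002]]
now [ 0.2553 -0.5703  0.231 ] yaw -65.9 tilt 0.03 q6 -0.12
row [-0.001 -0.    -0.03 ] [ 0.368 -0.457  0.104] rows>= 2.9 turn 1
row [-0.001 -0.    -0.03 ] [ 1.259 -0.971  0.371] rows>= 5.1 turn 1
row [-0.001 -0.    -0.03 ] [ 1.259 -0.971  0.744] rows>= 1.8 turn 1
```

```bash
python3 -m pendant '[0,0,0,0.37,-0.46,0.1,0.7, 0,0,0,0.37,-0.46,0.1,0.7, 0,0,0,0.37,-0.46,0.1,0.7, 0,0,0,0.9,-0.8,0.3,0.7, 0,0,0,0.9,-0.8,0.3,0.7, 0,0,0,0.9,-0.8,0.3,0.7, 0,0,0,0.9,-0.8,0.3,0.7]' 40; python3 -c "
from h import *
plan((.481,-.15,.1,-66),(.481,-.15,.008,-66))"
```

```text
t: 1.23
tool_pos: [0.4041, -0.2377, 0.1396]
tool_rot: [-3.068, -0.663, 0.002]
contact_force: [0.2, 0.4, -0.3]
opening: 0.0599
grip_force: 0.0
now [ 0.4041 -0.2377  0.1396] yaw -65.6 tilt 0.16 q6 0.45
row [-0.005  0.002  0.013] [ 0.354 -0.16   0.132] rows>= 2.0 turn 0
row [-0.005  0.002  0.013] [ 0.354 -0.159  0.439] rows>= 1.5 turn 0
```

```bash
python3 -m pendant '[0,0,0,0.354,-0.16,0.13,0.7, 0,0,0,0.354,-0.16,0.13,0.7, 0,0,0,0.354,-0.16,0.13,0.7, 0,0,0,0.354,-0.16,0.44,0.7, 0,0,0,0.354,-0.16,0.44,0.7, 0,0,0,0.354,-0.16,0.44,0.7, 0,0,0,0.354,-0.16,0.44,0, 0,0,0,0.354,-0.16,0.44,0, 0,0,0,0.354,-0.16,0.44,0, 0,0,0,0.354,-0.16,0.44,0, 0,0,0,0.354,-0.16,0.0,0, 0,0,0,0.354,-0.16,-0.2,0]' 40; python3 -c "
from h import *
plan((.45,.1,.2,-85),(.469,.431,.2,-95),(.469,.431,.1,-95))"
```

```text
t: 2.72
tool_pos: [0.4804, -0.1535, 0.1355]
tool_rot: [-3.071, -0.656, 0.002]
contact_force: [1.0, -0.4, 0.3]
opening: 0.0351
grip_force: 40.3
now [ 0.4804 -0.1535  0.1355] yaw -65.9 tilt 0.08 q6 0.69
row [-0.002  0.002  0.637] [ 0.253 -0.813 -0.214] rows>= 4.2 turn -19
row [-0.002  0.002  0.971] [ 0.761 -1.794 -0.214] rows>= 5.3 turn -29
row [-0.002  0.002  0.971] [ 0.762 -1.794  0.12 ] rows>= 1.6 turn -29
```

```bash
python3 -m pendant '[0,0,0.4,0.25,-0.81,-0.2,0, 0,0,0.8,0.25,-0.81,-0.2,0, 0,0,0.8,0.25,-0.81,-0.2,0, 0,0,0.8,0.25,-0.81,-0.2,0, 0,0,0.8,0.25,-0.81,-0.2,0, 0,0,0.8,0.35,-1,-0.2,0, 0,0,0.8,0.35,-1,-0.2,0]'; python3 -c "
from h import *
plan((.469,.45,.18,-90),(.469,.45,.09,-90),(.469,.2,.17,-90))"
```

```text
t: 3.6
tool_pos: [0.4539, 0.166, 0.195]
tool_rot: [-3.141, -0.012, -0.002]
contact_force: [-0.3, 0.4, -1.1]
opening: 0.0356
grip_force: 26.0
now [0.4539 0.166  0.195 ] yaw -89.6 tilt 0.08 q6 1.76
row [-0.002 -0.002  0.015] [ 0.058 -0.946  0.051] rows>= 4.6 turn 0
row [-0.002 -0.002  0.015] [ 0.057 -0.946  0.351] rows>= 1.4 turn 0
row [-0.002 -0.002  0.015] [ 0.051 -0.113  0.084] rows>= 4.2 turn 0
```

```bash
python3 -m pendant '[0,0,0,0.06,-0.95,0.05,0, 0,0,0,0.06,-0.95,0.05,0, 0,0,0,0.06,-0.95,0.05,0, 0,0,0,0.06,-0.95,0.05,0, 0,0,0,0.06,-0.95,0.05,0, 0,0,0,0.06,-0.95,0.35,0, 0,0,0,0.06,-0.95,0.35,0, 0,0,0,0.06,-0.95,0.35,0.6, 0,0,0,0.06,-0.95,0.35,0.7, 0,0,0,0.06,-0.95,0.05,0.7, 0,0,0,0.06,-0.95,0.05,0.7, 0,0,0,0.06,-0.3,0,0.7]'; python3 - <<'E'
from h import *
d=snap('top','t1.png');
for r in bark(d):print(r)
# depth in bin
ys,xs=np.mgrid[250:312,130:200];P=dep(d,np.c_[xs.ravel(),ys.ravel()]);hs=cv2.cvtColor(d['image'],cv2.COLOR_RGB2HSV)[250:312,130:200].reshape(-1,3)
print('orange px in bin',(hs[:,0]<25).sum())
plan((.45,.05,.16,-60),(.466,-.06,.1,3),(.581,-.128,.1,-60))
E
```

```text
t: 5.1
tool_pos: [0.4749, 0.3885, 0.1919]
tool_rot: [-3.134, -0.009, -0.017]
contact_force: [0.8, -1.3, -0.1]
opening: 0.0599
grip_force: 0.0
(array([338., 281.]), 466, -60, 61, 35, -87)
(array([333., 247.]), 562, -46, 61, 35, 36)
(array([361., 240.]), 581, -128, 61, 35, 30)
orange px in bin 2107
now [0.4737 0.3803 0.1892] yaw -90.0 tilt 0.38 q6 2.13
row [ 0.006 -0.011 -0.999] [-0.081  1.101  0.099] rows>= 5.3 turn 30
row [-0.007 -0.012  2.901] [-0.029  1.467  0.3  ] rows>= 2.0 turn -87
row [ 0.006 -0.011 -0.999] [0.354 1.694 0.302] rows>= 2.1 turn 30
```

```bash
python3 -m pendant '[0,0,-0.3,0.1,1,0,0.7, 0,0,-0.6,0.2,1,0,0.7, 0,0,-1,0.25,1,0,0.7, 0,0,-1,0.3,1,0,0.7, 0,0,-1,0.35,1,0.05,0.7, 0,0,-1,0.35,1,0.1,0.7, 0,0,-1,0.35,1,0.1,0.7]'; python3 -c "
from h import *
plan((.581,-.128,.1,-60),(.581,-.128,.008,-60))"
```

```text
t: 6.02
tool_pos: [0.5772, 0.085, 0.1537]
tool_rot: [-3.034, -0.813, 0.002]
contact_force: [-1.4, -0.5, 0.4]
opening: 0.06
grip_force: 0.0
now [0.5772 0.085  0.1537] yaw -60.0 tilt 0.09 q6 1.07
row [-0.002  0.002 -0.   ] [-0.344  0.621  0.179] rows>= 3.5 turn 0
row [-0.002  0.002 -0.   ] [-0.343  0.622  0.485] rows>= 1.5 turn 0
```

```bash
python3 -m pendant '[0,0,0,-0.344,0.62,0.1,0.7, 0,0,0,-0.344,0.62,0.1,0.7, 0,0,0,-0.344,0.62,0.15,0.7, 0,0,0,-0.344,0.62,0.18,0.7, 0,0,0,-0.344,0.62,0.485,0.7, 0,0,0,-0.344,0.62,0.485,0.7, 0,0,0,-0.344,0.62,0.485,0.7, 0,0,0,-0.344,0.62,0.485,0, 0,0,0,-0.344,0.62,0.485,0, 0,0,0,-0.344,0.62,0.485,0, 0,0,0,-0.344,0.62,0.485,0, 0,0,0,-0.344,0.62,0.0,0]' 40; python3 -c "
from h import *
plan((.57,-.128,.2,-60),(.5,.1,.2,-90),(.469,.43,.2,-90))"
```

```text
t: 7.52
tool_pos: [0.5775, -0.1255, 0.0669]
tool_rot: [-3.028, -0.814, 0.014]
contact_force: [0.9, -0.5, -0.0]
opening: 0.035
grip_force: 40.4
now [ 0.5775 -0.1255  0.0669] yaw -59.9 tilt 0.63 q6 0.71
row [-0.016  0.014  0.004] [-0.029 -0.009 -0.443] rows>= 2.1 turn 0
row [-0.012  0.017  1.004] [ 0.15  -0.784 -0.438] rows>= 3.8 turn -30
row [-0.012  0.017  1.004] [ 0.613 -1.787 -0.433] rows>= 5.3 turn -30
```

```bash
python3 -m pendant '[0,0,0,-0.03,-0.01,-0.3,0, 0,0,0.3,0.1,-0.4,-0.3,0, 0,0,0.6,0.15,-0.78,-0.3,0, 0,0,0.9,0.15,-0.78,-0.3,0, 0,0,1,0.25,-1,-0.3,0, 0,0,1,0.25,-1,-0.3,0, 0,0,1,0.25,-1,-0.3,0, 0,0,1,0.25,-1,-0.3,0]'; python3 -c "
from h import *
plan((.469,.42,.18,-90),(.469,.42,.1,-90))"
```

```text
t: 8.52
tool_pos: [0.496, 0.1701, 0.1616]
tool_rot: [3.141, 0.004, 0.001]
contact_force: [0.3, -0.9, -0.6]
opening: 0.0351
grip_force: 40.4
now [0.496  0.1701 0.1616] yaw -89.9 tilt 0.06 q6 1.76
row [ 0.001 -0.002  0.005] [-0.088 -0.833 -0.062] rows>= 4.0 turn 0
row [ 0.001 -0.002  0.005] [-0.088 -0.833  0.205] rows>= 1.3 turn 0
```

```bash
python3 -m pendant '[0,0,0,-0.1,-0.4,-0.1,0, 0,0,0,-0.1,-0.83,-0.1,0, 0,0,0,-0.1,-0.83,-0.1,0, 0,0,0,-0.1,-0.83,-0.1,0, 0,0,0,-0.1,-0.83,-0.1,0, 0,0,0,-0.1,-0.83,0.2,0, 0,0,0,-0.1,-0.83,0.2,0, 0,0,0,-0.1,-0.83,0.2,0.6, 0,0,0,-0.1,-0.83,0.2,0.7, 0,0,0,-0.1,-0.83,-0.1,0.7, 0,0,0,-0.1,-0.83,-0.1,0.7, 0,0,0,-0.1,-0.2,-0.1,0.7]'; python3 - <<'E'
from h import *
d=snap('top','t2.png');
for r in bark(d):print(r)
plan((.562,-.046,.1,-54),(.466,-.06,.1,3))
E
```

```text
t: 10.02
tool_pos: [0.4689, 0.3594, 0.1991]
tool_rot: [-3.135, -0.009, -0.018]
contact_force: [0.9, -1.1, -0.2]
opening: 0.0596
grip_force: 0.0
(array([338., 281.]), 466, -60, 61, 35, -87)
(array([333., 247.]), 562, -46, 61, 35, 36)
now [0.4673 0.3511 0.1954] yaw -90.0 tilt 0.36 q6 2.09
row [ 0.008 -0.01  -1.199] [0.313 1.323 0.323] rows>= 6.7 turn 36
row [-0.005 -0.012  2.901] [-0.007  1.37   0.321] rows>= 1.6 turn -87
```

View pics/t2.png

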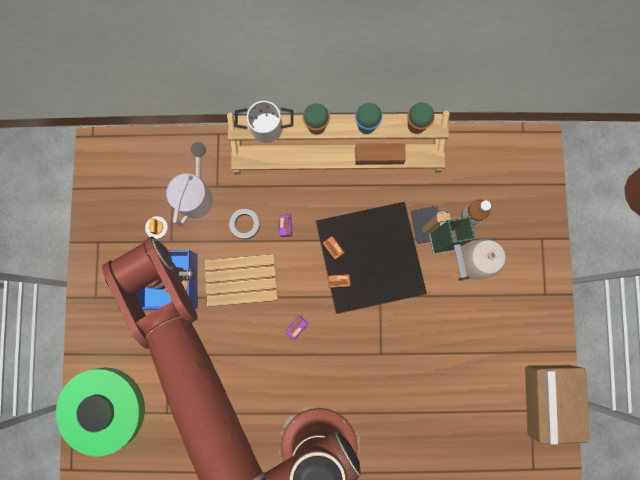

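Two chunks remain on the mat, at (333,247) and (339,281). The bin at (165,285) is half hidden by the arm.

```bash
python3 -m pendant '[0,0,-0.3,0.1,1,0,0.7, 0,0,-0.6,0.2,1,0,0.7, 0,0,-1,0.3,1,0,0.7, 0,0,-1,0.3,1,0,0.7, 0,0,-1,0.31,1,0.05,0.7, 0,0,-1,0.31,1,0.1,0.7, 0,0,-1,0.31,1,0.1,0.7]'; python3 -c "
from h import *
plan((.562,-.046,.1,-54),(.562,-.046,.008,-54))"
```

```text
t: 10.95
tool_pos: [0.5586, 0.0562, 0.1607]
tool_rot: [-3.034, -0.813, 0.002]
contact_force: [0.4, 0.3, -0.2]
opening: 0.0598
grip_force: 0.0
now [0.5586 0.0562 0.1607] yaw -60.0 tilt 0.08 q6 1.01
row [-0.002  0.002 -0.2  ] [-0.16   0.301  0.202] rows>= 1.9 turn 6
row [-0.002  0.002 -0.2  ] [-0.16   0.301  0.509] rows>= 1.5 turn 6
```

```bash
python3 -m pendant '[0,0,-0.2,-0.16,0.3,0.1,0.7, 0,0,-0.2,-0.16,0.3,0.2,0.7, 0,0,-0.2,-0.16,0.3,0.2,0.7, 0,0,-0.2,-0.16,0.3,0.51,0.7, 0,0,-0.2,-0.16,0.3,0.51,0.7, 0,0,-0.2,-0.16,0.3,0.51,0.7, 0,0,-0.2,-0.16,0.3,0.51,0, 0,0,-0.2,-0.16,0.3,0.51,0, 0,0,-0.2,-0.16,0.3,0.51,0, 0,0,-0.2,-0.16,0.3,0.51,0, 0,0,-0.2,-0.16,0.3,0.1,0, 0,0,-0.2,-0.16,0.3,-0.1,0]' 40; python3 -c "
from h import *
plan((.55,0,.2,-60),(.48,.2,.2,-84),(.469,.44,.2,-90))"
```

```text
t: 12.45
tool_pos: [0.5622, -0.045, 0.1346]
tool_rot: [-2.987, -0.973, 0.001]
contact_force: [0.9, -0.1, 0.4]
opening: 0.0356
grip_force: 40.4
now [ 0.5622 -0.045   0.1346] yaw -53.9 tilt 0.05 q6 0.73
row [-0.001  0.001  0.203] [ 0.055 -0.145 -0.218] rows>= 1.3 turn -6
row [-1.000e-03  1.000e-03  1.003e+00] [ 0.26  -0.821 -0.218] rows>= 3.4 turn -30
row [-1.000e-03  1.000e-03  1.203e+00] [ 0.702 -1.489 -0.217] rows>= 3.8 turn -36
```

```bash
python3 -m pendant '[0,0,0.2,0.06,-0.2,-0.2,0, 0,0,0.5,0.2,-0.5,-0.2,0, 0,0,0.8,0.26,-0.82,-0.2,0, 0,0,1,0.26,-0.82,-0.2,0, 0,0,1,0.35,-1,-0.2,0, 0,0,1,0.35,-1,-0.2,0, 0,0,1,0.35,-1,-0.2,0, 0,0,1,0.35,-1,-0.2,0]'; python3 -c "
from h import *
plan((.469,.44,.2,-90),(.469,.44,.1,-90))"
```

```text
t: 13.45
tool_pos: [0.471, 0.2585, 0.1935]
tool_rot: [3.137, 0.167, 0.001]
contact_force: [0.4, -1.0, -1.2]
opening: 0.0352
grip_force: 40.4
now [0.471  0.2585 0.1935] yaw -83.9 tilt 0.04 q6 1.83
row [ 0.    -0.001  0.203] [ 0.058 -0.602 -0.022] rows>= 2.9 turn -6
row [ 0.    -0.001  0.203] [ 0.057 -0.602  0.312] rows>= 1.6 turn -6
```

```bash
python3 -m pendant '[0,0,0.2,0.06,-0.3,0,0, 0,0,0.2,0.06,-0.6,0,0, 0,0,0.2,0.06,-0.6,0,0, 0,0,0.2,0.06,-0.6,0,0, 0,0,0.2,0.06,-0.6,0.3,0, 0,0,0.2,0.06,-0.6,0.3,0, 0,0,0.2,0.06,-0.6,0.3,0.6, 0,0,0.2,0.06,-0.6,0.3,0.7, 0,0,0.2,0.06,-0.6,0,0.7, 0,0,0.2,0.06,-0.6,0,0.7, 0,0,0.2,0.06,0.2,0,0.7, 0,0,0.2,0.06,0.2,0,0.7]'; python3 - <<'E'
from h import *
d=snap('top','t3.png');
for r in bark(d):print(r)
plan((.466,.05,.15,-20),(.466,-.06,.1,3))
print(telemetry.get_obs()['q'])
E
```

```text
t: 14.95
tool_pos: [0.4845, 0.315, 0.1974]
tool_rot: [-3.139, -0.005, -0.01]
contact_force: [0.6, -0.4, 0.9]
opening: 0.0597
grip_force: 0.0
(array([338., 281.]), 466, -60, 61, 35, -87)
now [0.485  0.3084 0.1963] yaw -90.1 tilt 0.36 q6 2.01
row [ 0.012 -0.005 -2.337] [-0.062  0.861  0.157] rows>= 4.2 turn 70
row [-2.000e-03 -1.300e-02  2.896e+00] [-0.063  1.227  0.325] rows>= 1.9 turn -87
[ 0.43961811 -0.04390072  1.76879754 -0.00551579  1.41350839  2.01332178]
```

```bash
python3 -m pendant '[0,0,-0.35,0,0.2,0,0.7, 0,0,-0.7,0,0.5,0,0.7, 0,0,-1,0,0.8,0,0.7, 0,0,-1,-0.06,0.9,0.1,0.7, 0,0,-1,-0.06,0.9,0.1,0.7, 0,0,-1,-0.06,0.9,0.1,0.7]'; python3 -m pendant '[0,0,-0.35,0,0,0,0.7, 0,0,-0.7,0,0,0,0.7, 0,0,-1,0,0,0,0.7, 0,0,-1,0,0,0,0.7]'; python3 -c "
from h import *
plan((.466,-.06,.1,3),(.466,-.06,.008,3))"
```

```text
t: 15.75
tool_pos: [0.4656, 0.0434, 0.1646]
tool_rot: [3.035, 0.809, 0.004]
contact_force: [-0.4, 0.6, 0.3]
opening: 0.0599
grip_force: 0.0
t: 16.25
tool_pos: [0.4666, 0.0463, 0.1653]
tool_rot: [2.718, 1.571, 0.005]
contact_force: [0.8, -0.3, -0.9]
opening: 0.0597
grip_force: 0.0
now [0.4666 0.0463 0.1653] yaw -30.0 tilt 0.22 q6 0.46
row [ 0.007 -0.002 -1.098] [-0.308  0.174  0.218] rows>= 2.0 turn 33
row [ 0.007 -0.002 -1.098] [-0.309  0.173  0.524] rows>= 1.5 turn 33
```

```bash
python3 -m pendant '[0,0,-0.35,-0.31,0.174,0.1,0.7, 0,0,-0.7,-0.31,0.174,0.2,0.7, 0,0,-1,-0.31,0.174,0.2,0.7, 0,0,-1,-0.31,0.174,0.2,0.7, 0,0,-1,-0.31,0.174,0.52,0.7, 0,0,-1,-0.31,0.174,0.52,0.7, 0,0,-1,-0.31,0.174,0.52,0.7, 0,0,-1,-0.31,0.174,0.52,0, 0,0,-1,-0.31,0.174,0.52,0, 0,0,-1,-0.31,0.174,0.52,0, 0,0,-1,-0.31,0.174,0.52,0, 0,0,-1,-0.31,0.174,0,0]' 40; python3 -c "
from h import *
plan((.466,-.06,.2,0),(.47,.17,.2,0),(.469,.42,.2,0))"
```

```text
t: 17.75
tool_pos: [0.4605, -0.0598, 0.0664]
tool_rot: [-2.214, -2.216, 0.008]
contact_force: [1.3, -0.5, -0.1]
opening: 0.0357
grip_force: 39.5
now [ 0.4605 -0.0598  0.0664] yaw 0.1 tilt 0.59 q6 -0.29
row [-0.019 -0.006  0.002] [ 0.001  0.014 -0.445] rows>= 2.1 turn 0
row [-0.019 -0.006  0.002] [ 0.767  0.028 -0.443] rows>= 3.7 turn 0
row [-0.019 -0.006  0.002] [ 1.601  0.026 -0.441] rows>= 4.0 turn 0
```

```bash
python3 -m pendant '[0,0,0,0,0,-0.2,0, 0,0,0,0.4,0,-0.2,0, 0,0,0,0.8,0,-0.2,0, 0,0,0,0.95,0,-0.2,0, 0,0,0,0.95,0,-0.2,0, 0,0,0,0.95,0,-0.2,0, 0,0,0,0.95,0,-0.2,0]'; python3 -c "
from h import *
plan((.469,.42,.2,0),(.469,.42,.1,0))"
```

```text
t: 18.62
tool_pos: [0.4636, 0.2261, 0.1305]
tool_rot: [2.215, 2.227, 0.002]
contact_force: [0.2, -1.5, -0.5]
opening: 0.0356
grip_force: 39.5
now [0.4636 0.2261 0.1305] yaw 0.3 tilt 0.08 q6 0.3
row [ 0.002 -0.001  0.01 ] [ 0.646  0.022 -0.231] rows>= 3.3 turn 0
row [ 0.002 -0.001  0.01 ] [0.646 0.021 0.102] rows>= 1.6 turn 0
```

```bash
python3 -m pendant '[0,0,0,0.2,0,-0.23,0, 0,0,0,0.65,0,-0.23,0, 0,0,0,0.65,0,-0.23,0, 0,0,0,0.65,0,-0.23,0, 0,0,0,0.65,0,0.1,0, 0,0,0,0.65,0,0.1,0, 0,0,0,0.65,0,0.1,0.6, 0,0,0,0.65,0,0.1,0.7, 0,0,0,0.65,0,-0.3,0.7, 0,0,0,0.65,0,-0.3,0.7, 0,0,0.3,0,0,-0.3,0.7, 0,0,0.6,-0.3,0,-0.3,0.7]'; python3 - <<'E'
from h import *
d=snap('top','t4.png');
for r in bark(d):print(r)
e=snap('side');b=e['image'][170:245,225:310];cv2.imwrite('pics/s4.png',cv2.resize(b,None,fx=5,fy=5)[:,:,::-1])
plan((.45,0,.25,-81),(.42,-.2,.34,-81))
E
```

```text
t: 20.12
tool_pos: [0.4654, 0.2935, 0.2251]
tool_rot: [2.542, 1.843, 0.014]
contact_force: [0.0, -0.9, 0.6]
opening: 0.0598
grip_force: 0.0
now [0.4648 0.2901 0.2232] yaw -18.3 tilt 0.31 q6 0.74
row [ 0.006 -0.009  2.09 ] [-0.933  0.257 -0.09 ] rows>= 4.7 turn -63
row [ 0.006 -0.009  2.09 ] [-1.597  0.373 -0.391] rows>= 3.5 turn -63
```

View pics/s4.png

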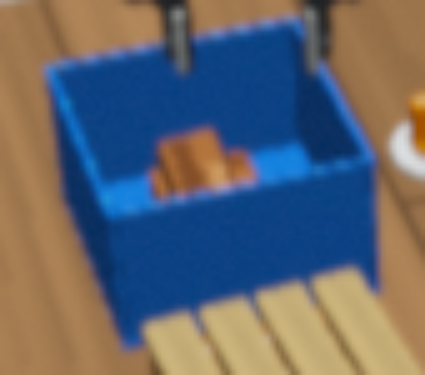

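The bark is down in the bin at crop (200,165), and no chunk is left on the mat. Next is the handle.

```bash
python3 -m pendant '[0,0,0.35,-0.2,0.1,-0.1,1, 0,0,0.7,-0.4,0.2,-0.1,1, 0,0,1,-0.6,0.25,-0.2,1, 0,0,1,-0.8,0.3,-0.3,1, 0,0,1,-1,0.3,-0.35,1, 0,0,1,-1,0.3,-0.4,1, 0,0,1,-1,0.3,-0.4,1]'; python3 -m pendant '[0,0,0.35,0,0,0,1, 0,0,0.7,0,0,0,1, 0,0,1,0,0,0,1, 0,0,1,0,0,0,1]'; python3 -c "
from h import *
plan((.477,-.348,.36,-81),(.477,-.348,.256,-81))"
```

```text
t: 21.1
tool_pos: [0.4581, -0.0205, 0.3448]
tool_rot: [2.929, 1.123, 0.013]
contact_force: [-0.1, -0.1, -0.0]
opening: 0.0853
grip_force: 0.0
t: 21.6
tool_pos: [0.4572, -0.018, 0.34]
tool_rot: [-3.123, -0.337, -0.002]
contact_force: [0.4, -0.8, -0.1]
opening: 0.0855
grip_force: 0.0
now [ 0.4572 -0.018   0.34  ] yaw -77.7 tilt 0.06 q6 1.15
row [-0.    -0.002  0.111] [-0.17   1.089 -0.067] rows>= 5.3 turn -3
row [-0.    -0.002  0.111] [-0.171  1.089  0.28 ] rows>= 1.7 turn -3
```

```bash
python3 -m pendant '[0,0,0.11,-0.1,0.4,-0.07,1, 0,0,0.11,-0.17,0.9,-0.07,1, 0,0,0.11,-0.17,0.9,-0.07,1, 0,0,0.11,-0.17,0.9,-0.07,1, 0,0,0.11,-0.17,0.9,-0.07,1, 0,0,0.11,-0.17,0.9,-0.07,1, 0,0,0.11,-0.17,1,-0.07,1]'; python3 -c "
from h import *
plan((.477,-.348,.36,-81),(.477,-.348,.256,-81))"
```

```text
t: 22.48
tool_pos: [0.4709, -0.321, 0.3614]
tool_rot: [-3.131, -0.249, -0.002]
contact_force: [-0.3, 0.1, 0.8]
opening: 0.0856
grip_force: 0.0
now [ 0.4709 -0.321   0.3614] yaw -80.9 tilt 0.08 q6 0.68
row [-0.    -0.003  0.003] [0.006 0.092 0.005] rows>= 0.4 turn 0
row [-0.    -0.003  0.003] [0.005 0.092 0.351] rows>= 1.7 turn 0
```

```bash
python3 -m pendant '[0,0,0,0.005,0.09,0,1, 0,0,0,0.005,0.09,0,1, 0,0,0,0.005,0.09,0.2,1, 0,0,0,0.005,0.09,0.35,1, 0,0,0,0.005,0.09,0.35,1, 0,0,0,0.005,0.09,0.35,1, 0,0,0,0.005,0.09,0.35,0, 0,0,0,0.005,0.09,0.35,0, 0,0,0,0.005,0.09,0.35,0, 0,0,0,0.005,0.09,0.35,0, 0,0,0,0.005,0.09,0.35,0]' 40; python3 - <<'E'
from h import *
o=telemetry.get_obs();M=R.from_rotvec(o['tool_rot']).as_matrix();print(o['tool_pos'],o['contact_force'])
uy=np.array([-np.sin(.161),np.cos(.161),0])
for a in (.3,.6,.9,1.2,1.5,1.8,2.1,2.3,2.45):
    v=uy*.085*np.sin(a)+np.array([0,0,.085*(np.cos(a)-1)]);print(a,(M.T@v/.3).round(3))
E
```

```text
t: 23.85
tool_pos: [0.4757, -0.3489, 0.2562]
tool_rot: [-3.131, -0.242, 0.0]
contact_force: [-2.0, 5.2, 3.2]
opening: 0.0144
grip_force: 39.3
[ 0.47568144 -0.34885673  0.25617132] [-2.04353285  5.17748925  3.16301117]
0.3 [-0.001 -0.084  0.013]
0.6 [-0.001 -0.16   0.05 ]
0.9 [-0.001 -0.222  0.108]
1.2 [-0.002 -0.264  0.181]
1.5 [-0.002 -0.282  0.264]
1.8 [-0.002 -0.275  0.348]
2.1 [-0.002 -0.244  0.427]
2.3 [-0.001 -0.21   0.472]
2.45 [-0.001 -0.18   0.502]
```

```bash
python3 -m pendant '[0,0,0,0,-0.042,0.003,0, 0,0,0,0,-0.084,0.013,0, 0,0,0,0,-0.123,0.028,0, 0,0,0,0,-0.16,0.05,0, 0,0,0,0,-0.192,0.077,0, 0,0,0,0,-0.222,0.108,0, 0,0,0,0,-0.245,0.144,0, 0,0,0,0,-0.264,0.181,0, 0,0,0,0,-0.276,0.222,0, 0,0,0,0,-0.282,0.264,0, 0,0,0,0,-0.282,0.264,0, 0,0,0,0,-0.282,0.264,0]' 40; python3 - <<'E'
from h import *
o=telemetry.get_obs();M=R.from_rotvec(o['tool_rot']).as_matrix()
uy=np.array([-np.sin(.161),np.cos(.161),0])
f=lambda a:uy*.085*np.sin(a)+np.array([0,0,.085*np.cos(a)])
p=o['tool_pos']-[.4757,-.3489,.2562-.085];print('angle',np.arctan2(p@uy,p[2]),o['contact_force'],np.hypot(p@uy,p[2]))
for a in (1.65,1.8,1.95,2.1,2.2,2.3,2.4):print(a,(M.T@(f(a)-f(1.5))/.3).round(3))
E
```

```text
t: 25.35
tool_pos: [0.4614, -0.2659, 0.1757]
tool_rot: [-3.132, -0.242, 0.006]
contact_force: [-5.6, -0.6, -0.4]
opening: 0.0148
grip_force: 48.1
angle 1.517073969697031 [-5.60710693 -0.62108195 -0.35444675] 0.08436761347753763
1.65 [0.    0.    0.042]
1.8 [0.    0.007 0.084]
1.95 [0.001 0.019 0.125]
2.1 [0.001 0.038 0.163]
2.2 [0.001 0.054 0.187]
2.3 [0.001 0.071 0.209]
2.4 [0.001 0.091 0.229]
```

```bash
python3 -m pendant '[0,0,0,0,0,0.042,0, 0,0,0,0,0.007,0.084,0, 0,0,0,0,0.019,0.125,0, 0,0,0,0,0.038,0.163,0, 0,0,0,0,0.054,0.187,0, 0,0,0,0,0.071,0.209,0, 0,0,0,0,0.071,0.209,0, 0,0,0,0,0.071,0.209,0, 0,0,0,0,0.071,0.209,0, 0,0,0,0,0.071,0.209,0, 0,0,0,0,0.071,0.209,0]' 40; python3 - <<'E'
from h import *
e=snap('side');cv2.imwrite('pics/s5.png',cv2.resize(e['image'][260:460,240:500],None,fx=3,fy=3)[:,:,::-1])
o=telemetry.get_obs();print(o['contact_force'],o['tool_pos'])
E
```

```text
t: 26.72
tool_pos: [0.4638, -0.2806, 0.1083]
tool_rot: [-3.118, -0.241, 0.008]
contact_force: [1.0, 13.1, -9.2]
opening: 0.0147
grip_force: 53.4
[ 1.02678679 13.4597933  -9.84828931] [ 0.46377435 -0.2805666   0.10830233]
```

View pics/s5.png

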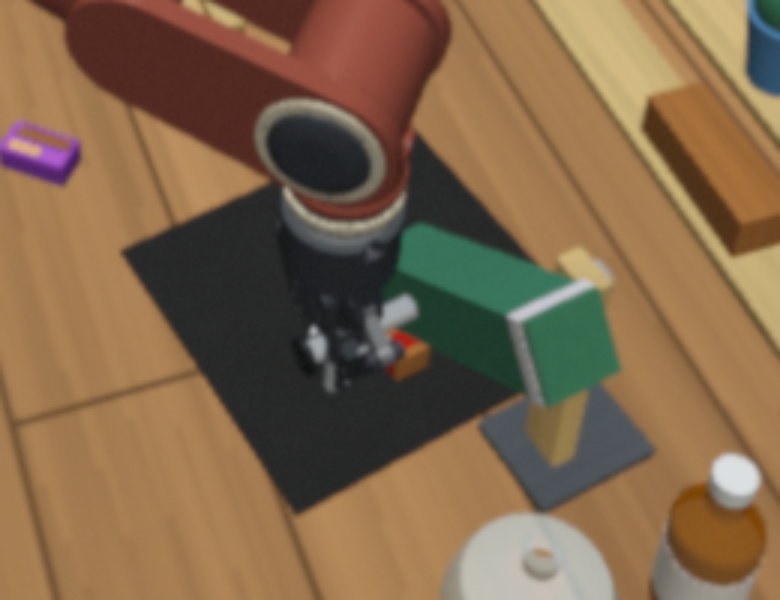

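The dibber has slid out onto the mat: its tail and red band show at crop (405,350), beside the gripper. I now swing the tube back up.

```bash
python3 -m pendant '[0,0,0,0,-0.017,-0.022,0, 0,0,0,0,-0.033,-0.046,0, 0,0,0,0,-0.052,-0.084,0, 0,0,0,0,-0.064,-0.125,0, 0,0,0,0,-0.071,-0.167,0, 0,0,0,0,-0.071,-0.209,0, 0,0,0,0,-0.065,-0.251,0, 0,0,0,0,-0.053,-0.292,0, 0,0,0,0,-0.053,-0.292,0, 0,0,0,0,-0.053,-0.292,0]' 40; python3 - <<'E'
from h import *
o=telemetry.get_obs();M=R.from_rotvec(o['tool_rot']).as_matrix()
uy=np.array([-np.sin(.161),np.cos(.161),0])
f=lambda a:uy*.085*np.sin(a)+np.array([0,0,.085*np.cos(a)])
p=o['tool_pos']-[.4757,-.3489,.2562-.085];A=np.arctan2(p@uy,p[2]);print('angle',A,o['contact_force'],np.hypot(p@uy,p[2]))
for a in (1.05,.9,.75,.6,.45,.3,.15,0,-.03):print(a,(M.T@(f(a)-f(1.2))/.3).round(3))
E
```

```text
t: 28.02
tool_pos: [0.4628, -0.2735, 0.2033]
tool_rot: [3.127, 0.239, -0.002]
contact_force: [-6.4, -3.7, -2.5]
opening: 0.0147
grip_force: 45.8
angle 1.1738580367441267 [-6.39581068 -3.71430203 -2.50623346] 0.08290758709517611
1.05 [ 0.     0.018 -0.038]
0.9 [ 0.     0.042 -0.073]
0.75 [ 0.     0.071 -0.104]
0.6 [ 0.001  0.105 -0.131]
0.45 [ 0.001  0.142 -0.152]
0.3 [ 0.001  0.181 -0.167]
0.15 [ 0.002  0.223 -0.176]
0 [ 0.002  0.265 -0.179]
-0.03 [ 0.002  0.273 -0.179]
```

```bash
python3 -m pendant '[0,0,0,0,0.018,-0.038,0, 0,0,0,0,0.042,-0.073,0, 0,0,0,0,0.071,-0.104,0, 0,0,0,0,0.105,-0.131,0, 0,0,0,0,0.142,-0.152,0, 0,0,0,0,0.181,-0.167,0, 0,0,0,0,0.223,-0.177,0, 0,0,0,0,0.265,-0.18,0, 0,0,0,0,0.275,-0.18,0, 0,0,0,0,0.275,-0.18,0, 0,0,0,0,0.275,-0.18,0]' 40; python3 - <<'E'
from h import *
o=telemetry.get_obs();print(o['contact_force'])
d=snap('top','t6.png');ys,xs=np.mgrid[200:250,425:500];P=dep(d,np.c_[xs.ravel(),ys.ravel()])
ok=(P[:,2]>.3)&(P[:,2]<.37);print('rim',cv2.minAreaRect((P[ok,:2]*1000).astype(np.float32)),ok.sum())
E
```

```text
t: 29.4
tool_pos: [0.4758, -0.349, 0.2596]
tool_rot: [-3.123, -0.244, 0.002]
contact_force: [-12.9, 18.1, 9.0]
opening: 0.0142
grip_force: 40.2
[-12.87425052  18.05193387   9.01605606]
rim ((561.3157348632812, -334.2649230957031), (54.657196044921875, 55.36357498168945), 9.624198913574219) 365
```

View pics/t6.png

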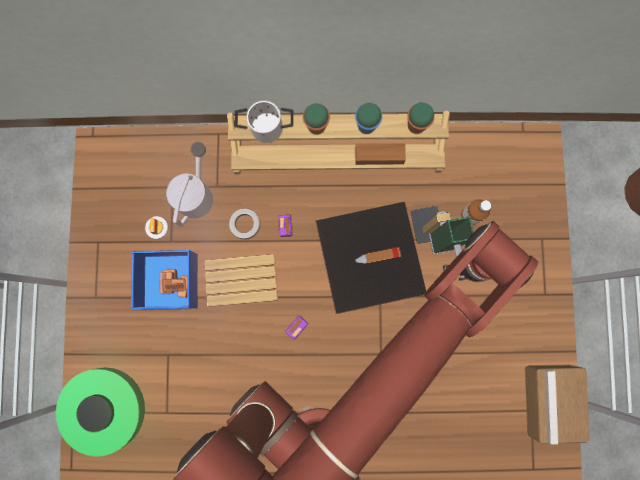

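The tube is upright again, with its rim where it started. The bin holds all the bark at (172,283). The dibber lies on the mat at (378,257) with its point to the left. I release the handle and measure the dibber.

```bash
python3 -m pendant '[0,0,0,0,-0.005,0,0.6, 0,0,0,0,-0.005,0,0.8, 0,0,0,0,-0.005,0,0.8, 0,0,0,0,-0.005,-0.2,0.8, 0,0,0,0,-0.005,-0.35,0.8, 0,0,0,0,-0.005,-0.35,0.8]'; python3 - <<'E'
from h import *
d=snap('top');ys,xs=np.mgrid[:480,:640];hsv=cv2.cvtColor(d['image'],cv2.COLOR_RGB2HSV)
p=np.zeros((480,640),np.uint8);cv2.fillPoly(p,[cv2.convexHull(proj(d,MAT+(MAT.mean(0)-MAT)*.06).astype(np.int32))],255)
m=((hsv[...,2]>85)&(p>0));
for r in rects(d,m,.032,100):print('all',r)
w=m&(hsv[...,1]>90)
for r in rects(d,w,.032,100):print('shaft',r)
red=m&((hsv[...,0]<5)|(hsv[...,0]>172))&(hsv[...,1]>170)
print('red',rects(d,red,.032,10)); print('tip',rects(d,m&~w,.02,10))
P=dep(d,np.c_[xs[w],ys[w]]);print('z',np.percentile(P[:,2],[10,50,90]))
st=cv2.inRange(hsv,(14,40,140),(30,140,255));st[:,:203]=0;st[:,280:]=0;st[:252]=0;st[309:]=0;st=cv2.morphologyEx(st,cv2.MORPH_CLOSE,np.ones((7,7)))
print('step',rects(d,st,.05,500))
E
```

```text
t: 30.2
tool_pos: [0.4775, -0.3529, 0.3669]
tool_rot: [3.124, 0.24, 0.012]
contact_force: [0.5, 0.1, 0.7]
opening: 0.0682
grip_force: 0.0
all (array([379., 256.]), 537, -173, 133, 30, -80)
shaft (array([383., 255.]), 540, -189, 101, 30, -80)
red [(array([395., 252.]), 545, -224, 27, 14, 7)]
tip [(array([361., 259.]), 529, -125, 32, 23, 89)]
z [0.02705942 0.03128686 0.03586792]
step [(array([243., 282.]), 461, 212, 210, 153, -86)]
```

```bash
python3 -m pendant '[0,0,0,0,-0.2,-0.05,0.8, 0,0,-0.35,0,-0.4,-0.05,0.8, 0,0,-0.7,0,-0.6,-0.05,0.8, 0,0,-1,0,-0.6,0,0.8, 0,0,-1,0,-0.6,0.2,0.8, 0,0,-1,0,-0.6,0.4,0.8, 0,0,-1,0,-0.6,0.4,0.8]'; python3 -m pendant '[0,0,-0.35,0,0,0,0.8, 0,0,-0.7,0,0,0,0.8, 0,0,-1,0,0,0,0.8, 0,0,-1,0,0,0,0.8]'; python3 -c "
from h import *
plan((.538,-.18,.12,10),(.538,-.18,.008,10))"
```

```text
t: 31.12
tool_pos: [0.4443, -0.1711, 0.232]
tool_rot: [-2.952, -1.04, 0.016]
contact_force: [0.2, -0.5, 0.1]
opening: 0.0685
grip_force: 0.0
t: 31.62
tool_pos: [0.4497, -0.1743, 0.2435]
tool_rot: [2.591, 1.77, 0.003]
contact_force: [1.4, -0.5, 0.3]
opening: 0.0683
grip_force: 0.0
now [ 0.4497 -0.1743  0.2435] yaw -21.3 tilt 0.25 q6 -0.15
row [ 0.008  0.003 -1.044] [0.09  0.279 0.413] rows>= 2.4 turn 31
row [ 0.008  0.003 -1.044] [0.09  0.278 0.786] rows>= 1.8 turn 31
```

```bash
python3 -m pendant '[0,0,-0.35,0.09,0.28,0.2,0.8, 0,0,-0.7,0.09,0.28,0.4,0.8, 0,0,-1,0.09,0.28,0.41,0.8, 0,0,-1,0.09,0.28,0.41,0.8, 0,0,-1,0.09,0.28,0.41,0.8, 0,0,-1,0.09,0.28,0.41,0.8]'; python3 -c "
from h import *
plan((.538,-.18,.03,10),(.538,-.18,.008,10),(.538,-.18,.15,10))"
```

```text
t: 32.38
tool_pos: [0.5377, -0.1795, 0.1203]
tool_rot: [2.044, 2.38, 0.002]
contact_force: [0.2, 0.4, 0.0]
opening: 0.0684
grip_force: 0.0
now [ 0.5377 -0.1795  0.1203] yaw 8.7 tilt 0.26 q6 -0.61
row [ 0.007  0.005 -0.044] [-0.001 -0.     0.301] rows>= 1.4 turn 1
row [ 0.007  0.005 -0.044] [-0.001 -0.001  0.374] rows>= 0.4 turn 1
row [ 0.007  0.005 -0.044] [-0.002  0.001 -0.099] rows>= 2.3 turn 1
```

```bash
python3 -m pendant '[0,0,-0.04,0,0,0.2,0.8, 0,0,-0.04,0,0,0.37,0.8, 0,0,-0.04,0,0,0.37,0.8, 0,0,-0.04,0,0,0.37,0.8, 0,0,-0.04,0,0,0.37,0, 0,0,-0.04,0,0,0.37,0, 0,0,-0.04,0,0,0.37,0, 0,0,-0.04,0,0,0.37,0, 0,0,-0.04,0,0,0.37,0, 0,0,-0.04,0,0,0.2,0, 0,0,-0.04,0,0,0.08,0, 0,0,-0.04,0,0,0.08,0]' 60; python3 -c "
from h import *
plan((.49,.05,.1,8),(.468,.2085,.1,4.3))"
```

```text
t: 33.88
tool_pos: [0.539, -0.1798, 0.0973]
tool_rot: [2.014, 2.401, 0.003]
contact_force: [0.0, 0.3, -1.3]
opening: 0.0268
grip_force: 60.0
now [ 0.539  -0.1798  0.0973] yaw 10.0 tilt 0.44 q6 -0.63
row [0.012 0.008 0.067] [ 0.783 -0.028 -0.013] rows>= 3.8 turn -2
row [0.012 0.008 0.19 ] [ 1.316 -0.008 -0.015] rows>= 2.6 turn -6
```

```bash
python3 -m pendant '[0,0,0.07,0.2,-0.01,-0.05,0, 0,0,0.07,0.4,-0.02,-0.05,0, 0,0,0.1,0.6,-0.02,-0.05,0, 0,0,0.15,0.8,-0.02,-0.05,0, 0,0,0.19,0.95,-0.02,-0.05,0, 0,0,0.19,0.95,-0.02,-0.05,0, 0,0,0.19,0.95,-0.02,-0.05,0]'; python3 - <<'E'
from h import *
d=snap('top','t7.png');cv2.imwrite('pics/t7c.png',cv2.resize(d['image'][220:330,190:350],None,fx=4,fy=4)[:,:,::-1])
plan((.468,.2085,.1,4.3),(.468,.2085,.055,4.3))
E
```

```text
t: 34.75
tool_pos: [0.4803, 0.1007, 0.107]
tool_rot: [-2.135, -2.303, 0.003]
contact_force: [0.1, -0.2, -0.8]
opening: 0.027
grip_force: 60.0
now [0.4806 0.1002 0.1072] yaw 4.3 tilt 0.1 q6 -0.02
row [-0.003  0.001 -0.001] [ 0.363 -0.015  0.024] rows>= 1.7 turn 0
row [-0.003  0.001 -0.001] [ 0.363 -0.015  0.174] rows>= 0.7 turn 0
```

View pics/t7c.png

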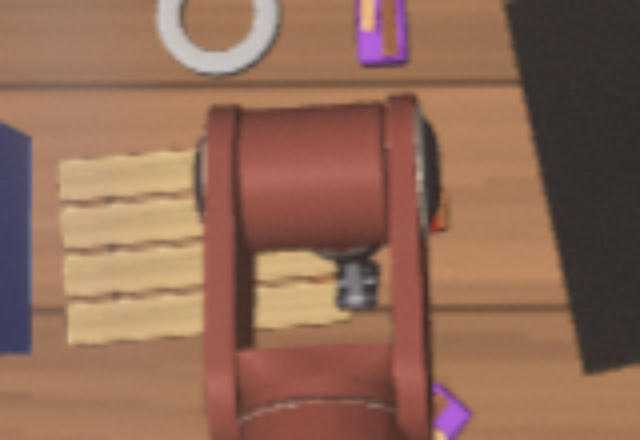

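The dibber is still held (its tail shows at crop (440,215)), and the wrist is over the near end of the step. Now I lay it down.

```bash
python3 -m pendant '[0,0,0,0.2,-0.015,0.02,0, 0,0,0,0.363,-0.015,0.02,0, 0,0,0,0.363,-0.015,0.02,0, 0,0,0,0.363,-0.015,0.02,0, 0,0,0,0.363,-0.015,0.12,0, 0,0,0,0.363,-0.015,0.17,0, 0,0,0,0.363,-0.015,0.17,0, 0,0,0,0.363,-0.015,0.17,0]'; python3 -m pendant '[0,0,0,0,0,0.003,0.4, 0,0,0,0,0,0.003,0.7, 0,0,0,0,0,0.003,0.7, 0,0,0,0,0,-0.2,0.7, 0,0,0,0,0,-0.4,0.7, 0,0,0,-0.3,0,-0.5,0.7, 0,0,0,-0.6,0,-0.5,0.7, 0,0,0,-0.9,0,-0.5,0.7, 0,0,0,-1,0,-0.5,0.7, 0,0,0,-1,0,-0.5,0.7, 0,0,0,-1,0,-0.5,0.7]'; python3 - <<'E'
from h import *
d=snap('top','t8.png');hsv=cv2.cvtColor(d['image'],cv2.COLOR_RGB2HSV)
e=snap('side');a=cv2.resize(d['image'][205:325,120:300],None,fx=4.4,fy=4.4)[:,:,::-1];cv2.imwrite('pics/t8c.png',a)
st=np.zeros((480,640),bool);st[255:305,206:276]=1
w=st&(hsv[...,1]>120)&(hsv[...,0]<15);print('shaft',rects(d,w,.078,50))
print(bark(d))
E
```

```text
t: 35.8
tool_pos: [0.4689, 0.2088, 0.0578]
tool_rot: [2.137, 2.302, 0.001]
contact_force: [-0.5, -0.2, -0.7]
opening: 0.0269
grip_force: 60.4
t: 37.17
tool_pos: [0.491, -0.0929, 0.2077]
tool_rot: [2.142, 2.297, -0.0]
contact_force: [-0.1, 0.2, 0.4]
opening: 0.0599
grip_force: 0.0
shaft [(array([246., 279.]), 470, 198, 98, 29, -86)]
[]
```

View pics/t8c.png

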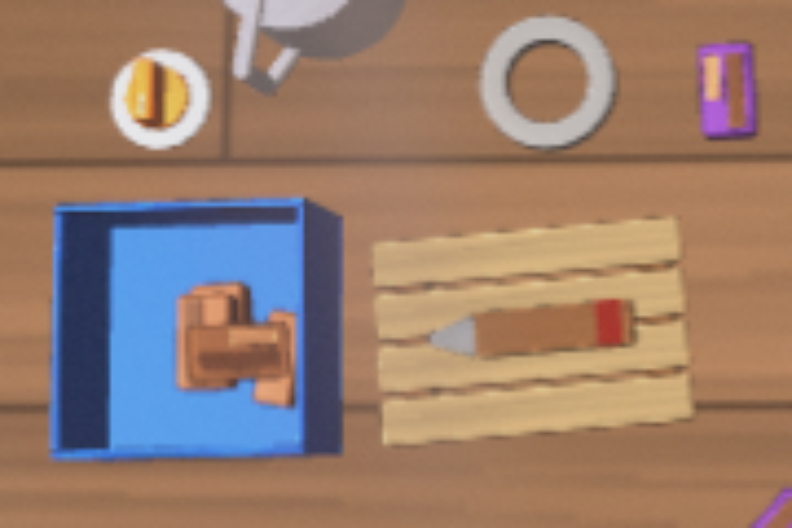

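View pics/t8.png

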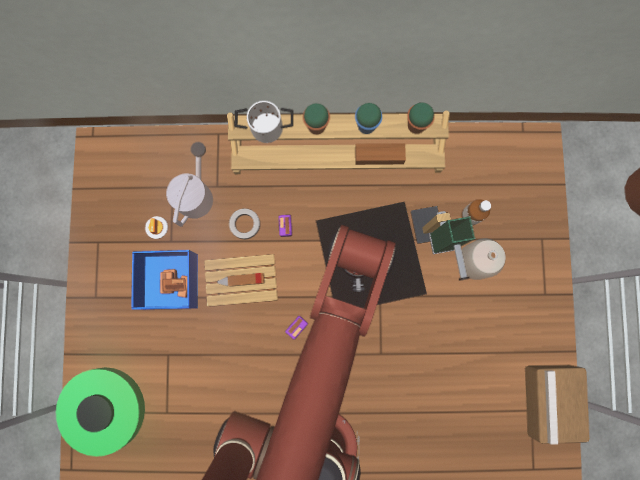

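The dibber lies centred and lengthwise on the step at (243,280). The bark is in the bin, the tube is upright, and the bystanders have not moved. I hand it in.

```bash
python3 -c "
from station import ctrl
print(ctrl.finish_job())"
```

```text
the job is handed in; nothing more can be done
None
```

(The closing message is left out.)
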